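# Peel a formed tray off the clinging stack and present it

## Task

A fresh tray is wanted for packing: the blue formed trays cling together, so peel the top one off by lifting it at its pull-tab corner while its opposite corner still sits in the stack, then take it right off and leave the rest of the stack standing where it is. Hold the tray by its tab, open side up and roughly level, above the middle of the green packing mat, well clear in the air and still, and finish while holding it there; disturb nothing else on the table.

Things in the scene. Friction and masses are not known exactly. Their poses are not given: they have to be found in the camera images.
- tray_tab (a point): Grip point of the top tray's upright pull tab, (80, 55, 40) mm from tray_mid in tray axes. The tab stands at the +x+y corner: 12 mm thick along the level direction half-way between the tray's +x and +y axes, 30 mm wide across it, top 38 mm above the rim. This point is mid-tab, 25 mm above the rim top; fingertips closing on the 12 mm should stay above the rim. Axes: the tray's.
- tray_mid (a point): Middle of the top tray: a rigid blue formed tray, 200 (x) x 150 (y) x 30 mm, about 100 g, with a 12 mm wide, 8 mm deep rim and walls sloping 25 degrees. The point is the centre of its plan, half-way up (15 mm above its underside, 15 mm below the rim top). z points up out of the open side. At the start the rim top is 126 mm above the table.
- tray_far (a point): The top tray's corner diagonally opposite the pull tab: outer corner of the rim at rim-top height, (-100, -75, 15) mm from tray_mid. Tipping the tray up about this corner by some 0.3 rad frees the rim all round.
- stack: The 11 like trays nested below on a 22 mm grey base board, loose on the table as one 1.2 kg block, rim 118 mm high. Origin: centre of its underside; axes as the tray's. The top tray clings to it all round, each place of the rim until it is lifted 5 mm. Tipped up by the tab corner it comes away with about 3 to 6 N there; pulled level it takes about 12 N, as much as the whole stack weighs, which may come along.
- stack_far (a point): Point of the stack where tray_far sits while the top tray is nested (126 mm above the table).
- mat: Green packing mat, 260 x 200 x 3 mm, fixed to the table, long side along its x axis. Origin: centre of its underside, on the table.
- round_copper: Bare copper stock round standing on end, 42 mm dia, 95 tall. Origin: centre of its underside. Not part of the job.
- round_steel: Bright steel stock round standing on end, 40 mm dia, 100 tall. Origin: centre of its underside. Not part of the job.
- round_black: Black plastic stock round standing on end, 46 mm dia, 75 tall. Origin: centre of its underside. Not part of the job.
- pawn_copper: Small turned copper pawn, 26 mm dia foot, 55 tall. Origin: centre of its underside. Not part of the job.
- pawn_alu: Small turned aluminium pawn, 26 mm dia foot, 55 tall. Origin: centre of its underside. Not part of the job.
- oil_bottle: Orange oil bottle with red spout, 44 mm dia, 110 tall. Origin: centre of its underside. Not part of the job.
- angle_block: Aluminium angle (L) block, 50 x 60 foot, 60 tall. Origin: centre of its underside. Not part of the job.
Things that resemble listed ones, but are neither listed nor needed, are in the scene too. What is shaped like the part that bears tray_tab but brown is not meant.

How it is judged:
By the outcome, as a careful person would: the job done as asked, in the order asked, and still so for the second after the job is handed in, while the arm keeps its last pose, push and grip.
It also fails if it takes over 40 s, if anything falls off the work surface, if the arm or the gripper's body presses on something with over 40 N, if the wrist force passes 120 N, or if a joint passes its speed limit or range.

## Robot

A 6-joint arm with a two-finger parallel gripper is mounted at the origin on the work surface. World frame = base frame: x ahead of the robot, y to its left, z up, the work surface at z = 0. Lengths are in m, angles in rad, forces in N, time in s.
With the tool pointing down it reaches from about 0.3 to 0.775 m from the base axis. Payload 14.6 kg.
Tool frame: the origin (TCP) lies at the very end of the fingers, on their centre line; the grasp point (between the pads) lies 19 mm behind it; z points along the fingers, x is the direction in which the jaws open and shut, and the axes are right-handed (so a half turn about z gives the same grasp; the last joint's range is limited). The gripper opens to 85 mm and grips with 20 to 120 N. Pads are 22 mm wide; open, the fingers measure 114 mm over their backs; the gripper's body (76 mm by 85 mm) begins 54 mm behind the grasp point. The pads swing forward as they close: fully open they stand 13 mm farther back than shut.
Start: joints at [-1.169, 0.3, 1.521, -0, 1.321, -0.067], TCP at [0.248, -0.491, 0.231] pointing down, gripper open.
Joint ranges: [-3.03, 3.03], [-0.79, 2.21], [0.23, 2.52], [-1.04, 4.18], [0, 3.07], [-2.55, 2.55]. Speed limits (rad/s): [2.22, 2.22, 2.57, 3.14, 3.14, 3.14].

## Interface

Orientations are given as [roll, pitch, yaw] about the fixed x, y, z axes, in that order (R = Rz(yaw) Ry(pitch) Rx(roll)).
In Python, from workcell import status, capture, workorder, look_for, trace gives the robot as it stands. The module is installed in compiled form; this text tells all that it offers.
- The arm moves only by the tool carry_out, never from a script. Its argument "rows" is text: rows parted by semicolons, each of 7 numbers parted by spaces: the shift along the tool's x, y, z in cm, then the turn, a rotation vector about the tool's x, y, z in rad, then the opening, from 0 (shut) to 1 (fully open). In form: dx dy dz ax ay az jaw; .... A call has 1 to 20 rows; each row shifts and turns the pose as measured when the row begins, along the tool's axes as they then stand; what a row does not reach is not made up. A row lasts 1/10 s, in which the tool goes at most 50 mm and 8.59 degrees, less where a joint would pass 70% of its speed; a pose out of reach is approached as far as the arm can. A call is refused whole if a number of a shift passes 5 or a number of a turn 0.15, either way. A call with a gripper value outside its range is refused whole. The fingers move at their own pace and stop on an object; "grip_force" is the grip in N (left out, the last holds). Time passes only in rows, so rows that do not move let the fingers close. It gives the time, the measured TCP pose, the force and the opening at its end, in the units of the state.
- status.observe(): the state, without advancing time (a new reading comes with each control period).
- capture(name): name is "scene" or "top" or "wrist"; returns a dict with "pixels" (480x640x3 uint8, red, green, blue), "range_z" (480x640 float32, m along the optical axis (not along the pixel's ray), 0 where there is no reading), "mtx" (3x3 intrinsics, pixels), "world_from_camera" (4x4, takes a point from camera to world coordinates); the wrist camera has in their place "tool_from_camera" (4x4, takes a point from camera to tool coordinates, whose origin is the TCP and whose axes are the tool frame's). Camera axes: x right, y up, looking along -z (the intrinsics and any distortion apply to the point x, -y, -z); pixel columns grow to the right and rows downward; lengths in m; the calibration is good to about 2 mm. A picture is of the moment at which its call begins: read the wrist's pose just before it.
- workorder.close_job(): hands the job in, once; it reports no verdict.
Trained networks look in the newest picture that a camera, given by its name, has taken for a name from the list of things; names that differ only in an ending like _2 or _b are one class to them, and where a whole thing is asked for, a point or a joint stands for the part that bears it (a point fixed in the world has none). Each returns a list of dicts, best first, with "score" (0 to 1); they miss things now and then, are a little off and sometimes report something else, mostly with a low value. They report only what shows in the picture. A call takes as long as a camera call. They do not tell look-alikes from the thing itself.
- look_for(camera, target): "rect" ([left, top, right, bottom] as shares, 0 to 1, of the picture: columns of its width, rows of its height, round what is visible of it).
- trace(camera, target): "mask" (480x640 bool, what is visible of it) and "rect" ([left, top, right, bottom] as shares, 0 to 1, of the picture: columns of its width, rows of its height, round what is visible of it).
The state is a dict: "time_s": time; "joint_pos": joint angles; "dq": joint speeds; "tau": joint torques, N m; "position": TCP position; "tcp_rot": TCP orientation; "ft_force": force on the tool from outside, world axes, zero at the start; "moment": the same for the moment, N m; "opening": finger opening in m.
Only numpy, scipy, OpenCV 4.12 (cv2) and the standard library are available. Lean on these libraries where they do the work, as an engineer would, in place of code of your own. Each camera call takes 0.05 s, during which the arm holds its last target.

## Working session

There is one attempt and no reset: what is moved stays moved. The work goes in short steps, Python scripts to look and compute and a tool call to move; the robot and the scene stay as the last step left them, time stands still between calls to the robot, and variables do not carry over. Pictures are saved under pics/ and viewed, and the job is handed in when it is done.

Besides the shell and the picture viewer there is one more tool, called in YAML: its name, and indented under it one key for each argument. carry_out: Moves the arm, as the interface text tells. Its arguments: {"type":"object","properties":{"rows":{"type":"string"},"grip_force":{"type":"number"}},"required":["rows"]}

```bash
mkdir -p pics; cat > h.py <<'E'
import numpy as np, cv2
from workcell import status, capture, workorder, look_for, trace
from scipy.spatial.transform import Rotation as R
def world(c):
    z=c["range_z"].astype(float); K=c["mtx"]; T=c["world_from_camera"]
    v,u=np.mgrid[0:480,0:640]
    p=np.stack([(u-K[0,2])/K[0,0]*z,-(v-K[1,2])/K[1,1]*z,-z],-1)
    w=p@T[:3,:3].T+T[:3,3]; w[z<=0]=np.nan
    return w
def save(n,im,s=1): cv2.imwrite("pics/"+n,cv2.resize(im[:,:,::-1],None,fx=s,fy=s,interpolation=cv2.INTER_CUBIC))
E
python3 - <<'E'
from h import *
print(status.observe())
for n in("scene","top"):
    c=capture(n); save(n+"0.png",c["pixels"]); np.savez(n+"0.npz",**c)
    print(c["mtx"],c["world_from_camera"])
    for t in("tray_tab","mat","stack"):
        print(n,t,[(round(d["score"],2),np.round(np.array(d["rect"])*[640,480,640,480])) for d in look_for(n,t)])
E
```

```text
{'time_s': 0.0, 'joint_pos': array([-1.16859512e+00,  3.00460753e-01,  1.52161582e+00,  1.20083452e-05,
        1.32069689e+00, -6.65782836e-02]), 'dq': array([-0.00076249,  0.00056413, -0.00068965, -0.00076981,  0.00140313,
       -0.0021733 ]), 'tau': array([ 4.29577094e-04, -5.43497086e+01, -3.61799848e+01, -8.78034780e-05,
        3.98317599e-03,  3.23563052e-05]), 'position': array([ 0.2484028 , -0.49043384,  0.2307123 ]), 'tcp_rot': array([-3.14150249e+00,  1.17742282e-03, -1.10201976e+00]), 'ft_force': array([ 0.21771433, -0.03415365, -0.11754426]), 'moment': array([ 0.0551035 , -0.060981  , -0.02731249]), 'opening': 0.0851483080346591}
[[555.04362186   0.         324.23856335]
 [  0.         555.04362186 240.14940412]
 [  0.           0.           1.        ]] [[-3.48220631e-01 -6.61409743e-01  6.64288751e-01  1.39371543e+00]
 [ 9.37412070e-01 -2.46450771e-01  2.46009408e-01  3.32416812e-01]
 [ 1.00145555e-03  7.08377844e-01  7.05832719e-01  1.07290143e+00]
 [ 0.00000000e+00  0.00000000e+00  0.00000000e+00  1.00000000e+00]]
scene tray_tab [(0.93, array([231., 151., 314., 210.])), (0.64, array([378., 228., 476., 285.]))]
scene mat [(0.64, array([186., 223., 287., 309.]))]
scene stack [(0.63, array([375., 241., 477., 317.])), (0.26, array([379., 227., 477., 288.]))]
[[482.89294196   0.         320.5459867 ]
 [  0.         482.89294196 236.60371745]
 [  0.           0.           1.        ]] [[ 0.0100651   0.99899332 -0.04371538  0.44389231]
 [-0.9999389   0.01025518  0.00412587 -0.00627756]
 [ 0.00457002  0.04367119  0.99903551  1.27910793]
 [ 0.          0.          0.          1.        ]]
top tray_tab [(0.88, array([163., 203., 263., 298.])), (0.72, array([375., 294., 456., 390.]))]
top mat [(0.7, array([314., 273., 321., 284.])), (0.58, array([357., 166., 448., 274.])), (0.4, array([161., 205., 263., 297.]))]
top stack [(0.92, array([211., 206., 271., 287.]))]
```

View pics/scene0.png

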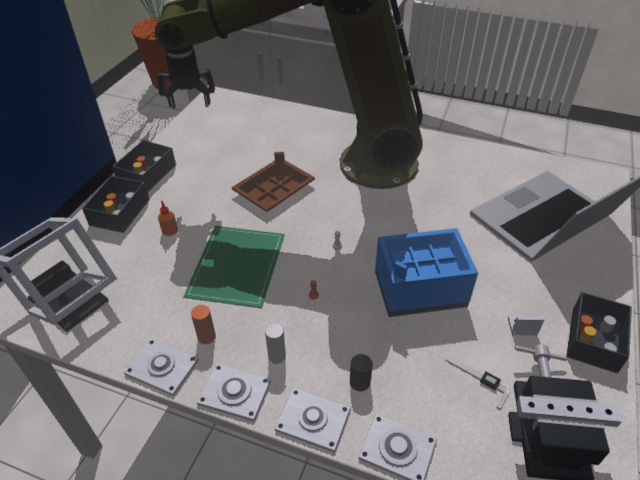

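View pics/top0.png

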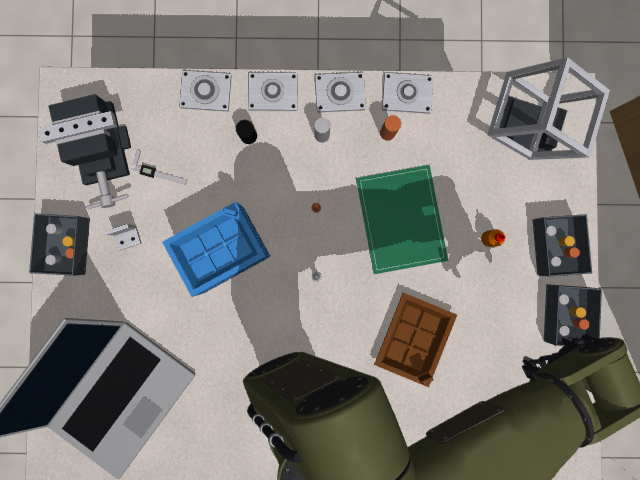

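The scene shows two tray-like things: the blue stack (top view about (217,250), scene view about (427,270)) and a brown tray (top view about (415,340)). Blue is the one described, and its tab appears near top-view pixel (233,211). The green mat is at (403,220). Next I'll measure and confirm with a crop.

```bash
python3 - <<'E'
from h import *
im={}
for n in("top","scene"):
    c=dict(np.load(n+"0.npz")); w=world(c); px=c["pixels"].astype(int)
    blue=(px[...,2]>px[...,0]+40)&(px[...,2]>100)
    reg=np.zeros((480,640),bool)
    if n=="top": reg[190:305,150:285]=1
    else: reg[215:325,360:490]=1
    m=blue&reg&np.isfinite(w[...,2])
    P=w[m]; print(n,m.sum(),"z pct",np.percentile(P[:,2],[1,10,50,90,99,100]))
    rim=P[(P[:,2]>.117)&(P[:,2]<.134)]
    r=cv2.minAreaRect((rim[:,:2]*1000).astype(np.float32)); print("rim rect",r,len(rim), cv2.boxPoints(r).round(1).tolist(), np.median(rim[:,2]))
    tab=P[P[:,2]>.143]; print("tab",len(tab),tab.mean(0) if len(tab) else 0, tab.max(0) if len(tab) else 0)
    if len(tab):print(cv2.minAreaRect((tab[tab[:,2]>.15][:,:2]*1000).astype(np.float32)))
    g=(px[...,1]>px[...,0]+25)&(px[...,1]>px[...,2]+10)&np.isfinite(w[...,2])&(abs(w[...,2])<.02)&(w[...,0]>.2)
    if n=="top": g[:, :340]=0; g[:,470:]=0
    r=cv2.minAreaRect((w[g][:,:2]*1000).astype(np.float32)); print("mat",r,g.sum(),np.median(w[g],0))
c=dict(np.load("top0.npz")); save("crop_t.png",c["pixels"][190:310,150:290],4)
c=dict(np.load("scene0.npz")); save("crop_s.png",c["pixels"][210:330,360:500],4)
E
```

```text
top 5047 z pct [0.03885544 0.09510003 0.10533218 0.12663486 0.16090409 0.17105691]
rim rect ((463.3448486328125, 245.30775451660156), (151.1894989013672, 201.2671356201172), 29.474042892456055) 1807 [[348.0, 295.70001220703125], [447.0, 120.5], [578.7000122070312, 194.89999389648438], [479.6000061035156, 370.1000061035156]] 0.12499080558217268
tab 73 [0.54939167 0.20046492 0.16169508] [0.55721011 0.21660834 0.17105691]
((549.8884887695312, 201.2734375), (29.417346954345703, 11.76323127746582), 72.28852081298828)
mat ((549.1785278320312, -226.29397583007812), (260.4433288574219, 201.93894958496094), 10.967414855957031) 7322 [ 0.54836119 -0.22516625  0.00246877]
scene 2872 z pct [0.0012427  0.09558974 0.1079566  0.12699774 0.162034   0.16890583]
rim rect ((461.756591796875, 244.89736938476562), (155.6253204345703, 200.69720458984375), 28.74184799194336) 1187 [[345.29998779296875, 295.5], [441.79998779296875, 119.5], [578.2000122070312, 194.3000030517578], [481.70001220703125, 370.29998779296875]] 0.12518225985875564
tab 49 [0.55075382 0.20370916 0.16221512] [0.55854633 0.21686582 0.16890583]
((550.36474609375, 202.9659881591797), (30.936542510986328, 13.172333717346191), 75.58155059814453)
mat ((545.51806640625, -227.41067504882812), (271.3715515136719, 202.5817413330078), 11.475441932678223) 2289 [ 0.49298088 -0.22501736  0.002517  ]
```

```bash
cd pics; python3 -c "
import cv2,numpy as np
cv2.imwrite('crops.png',cv2.resize(np.vstack([cv2.imread('crop_t.png'),cv2.imread('crop_s.png')]),None,fx=.6,fy=.6))"
```

```text
(no output)
```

View pics/crops.png

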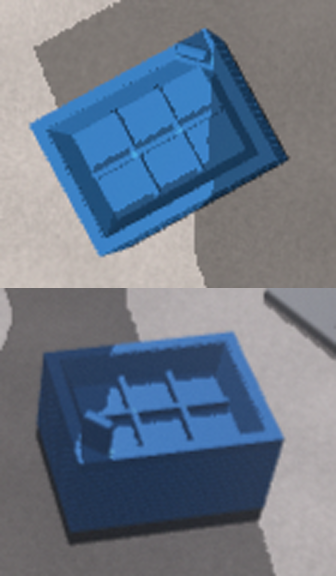

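Blue top tray confirmed: in the upper crop the tab is at the right-hand top corner, about (200,48). Its rim fits 151 x 201 mm at z 0.125. The tray mid is about (0.463, 0.2455), with x along (0.492,-0.871). That predicts the tab at (0.550, 0.203), and the measured value is (0.550, 0.202). The mat centre is (0.549,-0.226). I'll approach above the tab.

carry_out:
  rows: "-1 -1 -1 0 0 0 1;-2 -2 -1 0 0 0 1;-2.4 -2.9 -1 0 0 0 1;-2.5 -3.1 -1 0 0 0 1;-2.5 -3.1 -1 0 0 0 1;-2.5 -3.1 0 0 0 0 1;-2.5 -3.1 0 0 0 0 1;-2.5 -3.1 0 0 0 0 1;-2.5 -3.1 0 0 0 0 1;-2.5 -3.1 0 0 0 0 1;-2.5 -3.1 0 0 0 0 1;-2.5 -3.1 0 0 0 0 1;-2.5 -3.1 0 0 0 0 1;-2.5 -3.1 0 0 0 0 1;-2.5 -3.1 0 0 0 0 1;-2.5 -3.1 0 0 0 0 1;-2.5 -3.1 0 0 0 0 1;-2.5 -3.1 0 0 0 0 1;-2.5 -3 0 0 0 0 1;-1.5 -2 0 0 0 0 1"
  grip_force: 80

```text
time_s: 2.4
position: [0.5498, 0.2271, 0.2996]
tcp_rot: [-3.127, -0.009, -1.102]
ft_force: [0.4, 0.2, -0.1]
opening: 0.0855
```

carry_out:
  rows: "0 0 0 0 0 -0.1 1;0 0 0 0 0 -0.1 1;0 0 0 0 0 -0.1 1;0 0 0 0 0 -0.1 1;0 0 0 0 0 -0.1 1;0 0 0 0 0 -0.1 1;0 0 0 0 0 -0.1 1;0 0 0 0 0 -0.1 1;0 0 0 0 0 -0.03 1;0 0 0 0 0 0 1"

```text
time_s: 3.4
position: [0.5419, 0.2362, 0.3072]
tcp_rot: [-3.136, -0.019, -0.23]
ft_force: [0.7, 1.9, 1.0]
opening: 0.0856
```

```bash
python3 - <<'E'
from h import *
s=status.observe(); c=capture("wrist"); save("w1.png",c["pixels"])
T=np.eye(4); T[:3,:3]=R.from_euler("xyz",s["tcp_rot"]).as_matrix(); T[:3,3]=s["position"]
c["world_from_camera"]=T@c["tool_from_camera"]; w=world(c); px=c["pixels"].astype(int)
m=(px[...,2]>px[...,0]+40)&np.isfinite(w[...,2])&(w[...,2]<.2)
P=w[m]; print(len(P))
tab=P[(P[:,2]>.15)]
print(np.percentile(P[:,2],[50,99,99.9]),len(tab))
top=tab[tab[:,2]>tab[:,2].max()-.006]
print("top",top.mean(0),cv2.minAreaRect((top[:,:2]*1000).astype(np.float32)))
rim=P[(P[:,2]>.12)&(P[:,2]<.132)]; print("rim",cv2.minAreaRect((rim[:,:2]*1000).astype(np.float32)),np.median(rim[:,2]))
print(s["joint_pos"])
E
```

```text
46539
[0.1077144  0.16266338 0.16481715] 659
top [0.54919476 0.20214466 0.1634588 ] ((549.2350463867188, 201.11758422851562), (29.62343406677246, 12.079888343811035), 74.53630828857422)
rim ((461.65362548828125, 243.37037658691406), (150.76519775390625, 200.13711547851562), 29.525360107421875) 0.12558328252124956
[ 0.35154935  0.33990169  1.29432956 -0.00605471  1.4884991   0.58181825]
```

View pics/w1.png

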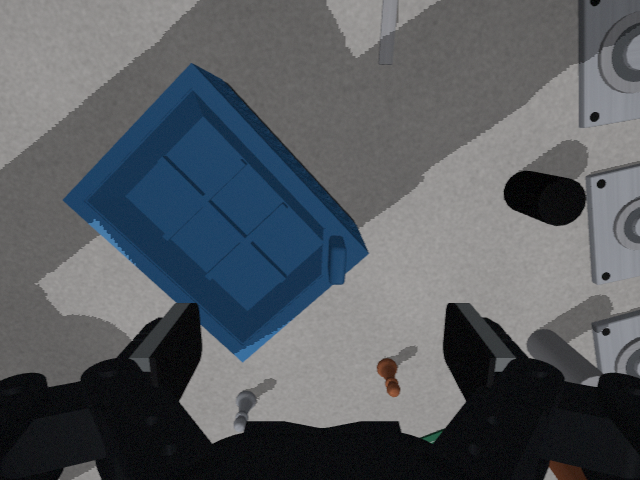

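The wrist view shows the blue tab at pixel (338,260), standing at the right corner of the rim. It measures (0.549, 0.2015), top z 0.164, thickness axis at -15.5°. The rim fits 151 x 200 mm. All of this agrees with the description and the first measurement.

```bash
cat >> h.py <<'E'
def delta(pos,rpy):
    s=status.observe(); A=R.from_euler("xyz",s["tcp_rot"]); B=R.from_euler("xyz",rpy)
    print("shift cm",np.round(A.inv().apply(np.array(pos)-s["position"])*100,2),"turn",np.round((A.inv()*B).as_rotvec(),3),"ft",s["ft_force"].round(1),"pos",s["position"].round(4),s["tcp_rot"].round(3))
E
python3 -c "
from h import *
delta([.5492,.2015,.21],[np.pi,0,-.27])"
```

```text
shift cm [1.31 3.26 9.74] turn [-0.006 -0.019  0.039] ft [-0.   0.  -0.3] pos [0.5419 0.2362 0.3073] [-3.136 -0.019 -0.231]
```

carry_out:
  rows: "0.3 0.7 1 -0.006 -0.019 0.039 0.6;0.4 0.9 2 0 0 0 0.6;0.4 0.9 2.4 0 0 0 0.6;0.3 0.8 2.4 0 0 0 0.6;0 0 1.9 0 0 0 0.6;0 0 0 0 0 0 0.6;0 0 0 0 0 0 0.6"

```text
time_s: 4.15
position: [0.5454, 0.1973, 0.2054]
tcp_rot: [3.139, 0.007, -0.291]
ft_force: [0.5, -0.1, 0.5]
opening: 0.0513
```

```bash
python3 -c "
from h import *
delta([.5492,.2015,.133],[np.pi,0,-.27])"
```

```text
shift cm [ 0.29 -0.53  7.23] turn [ 0.002  0.007 -0.021] ft [ 0.5 -0.1  0.5] pos [0.5454 0.1973 0.2054] [ 3.139  0.007 -0.291]
```

carry_out:
  rows: "0.3 -0.5 0.5 0.002 0.007 -0.02 0.6;0 0 1 0 0 0 0.6;0 0 1 0 0 0 0.6;0 0 0 0 0 0 0.6;0 0 0 0 0 0 0.6"

```text
time_s: 4.65
position: [0.5507, 0.2021, 0.1804]
tcp_rot: [-3.14, -0.003, -0.27]
ft_force: [0.2, -0.1, 1.0]
opening: 0.0516
```

```bash
python3 -c "
from h import *
delta([.5492,.2015,.133],[np.pi,0,-.27])"
```

```text
shift cm [-0.15  0.1   4.74] turn [-0.001 -0.003 -0.   ] ft [ 0.2 -0.1  1. ] pos [0.5507 0.2021 0.1804] [-3.14e+00 -3.00e-03 -2.70e-01]
```

carry_out:
  rows: "-0.1 0.1 0.8 0 -0.003 0 0.6;0 0 0.9 0 0 0 0.6;0 0 0.9 0 0 0 0.6;0 0 0.9 0 0 0 0.6;0 0 0.7 0 0 0 0.6;0 0 0.2 0 0 0 0.6;0 0 0 0 0 0 0.6;0 0 0 0 0 0 0.6"

```text
time_s: 5.45
position: [0.5493, 0.2013, 0.1323]
tcp_rot: [-3.14, 0.0, -0.27]
ft_force: [-0.3, -0.3, 0.1]
opening: 0.0514
```

```bash
python3 - <<'E'
from h import *
delta([.5492,.2015,.133],[np.pi,0,-.27])
c=capture("wrist"); save("w2.png",c["pixels"])
E
```

```text
shift cm [-0.01 -0.02 -0.07] turn [-0.001  0.    -0.   ] ft [-0.3 -0.3  0.1] pos [0.5493 0.2013 0.1323] [-3.14  0.   -0.27]
```

View pics/w2.png

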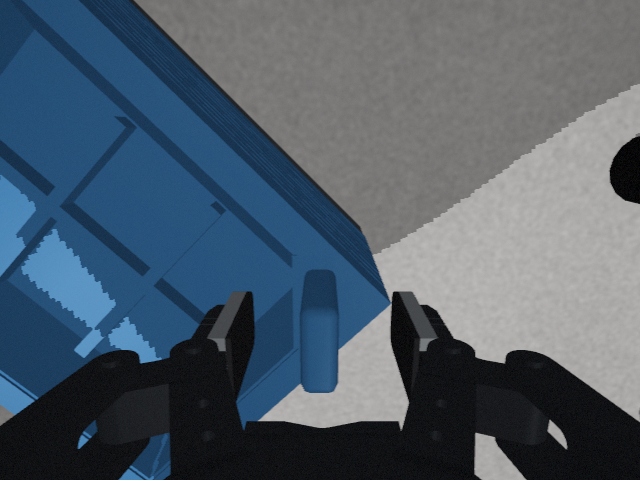

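The tab is at pixel (320,330), midway between the pads at about 250 and 395, and aligned with them. Closing.

carry_out:
  rows: "0 0 -0.1 0 0 0 0.3;0 0 0 0 0 0 0;0 0 0 0 0 0 0;0 0 0 0 0 0 0;0 0 0 0 0 0 0;0 0 0 0 0 0 0;0 0 0 0 0 0 0"
  grip_force: 80

```text
time_s: 6.2
position: [0.5493, 0.2017, 0.1345]
tcp_rot: [-3.14, -0.0, -0.27]
ft_force: [-0.0, -0.1, -0.5]
opening: 0.0107
```

```bash
python3 - <<'E'
from h import *
s=status.observe(); print(s["position"],s["tcp_rot"],s["ft_force"],s["opening"])
A=R.from_euler("xyz",s["tcp_rot"]); p=s["position"]
mid=np.array([.4625,.2445]); yaw=np.deg2rad(-60.5)
x=np.array([np.cos(yaw),np.sin(yaw)]);y=np.array([-x[1],x[0]])
tab=p[:2]; far=np.r_[tab-.18*x-.13*y,.126]; print("far",far)
# rotation about horizontal axis along tool y through far; find sign that raises the tab
ax=A.apply([0,1,0]); 
for sg in(1,-1):
    print(sg,R.from_rotvec(sg*.1*ax).apply(p-far)-(p-far))
# per-row plan
sg=1 if (R.from_rotvec(.1*ax).apply(p-far)-(p-far))[2]>0 else -1
T=R.identity(); q=p; 
for n in(.025,.025):
    r=R.from_rotvec(sg*n*ax); Q=far+r.apply(q-far); print("row tool shift cm",A.inv().apply(Q-q)*100,"turn",(A.inv()*r*A).as_rotvec()); A=r*A;q=Q
th=.38;r=R.from_rotvec(sg*th*R.from_euler("xyz",s["tcp_rot"]).apply([0,1,0])); print("goal",far+r.apply(p-far),(r*R.from_euler("xyz",s["tcp_rot"])).as_euler("xyz"))
np.savez("pivot.npz",far=far,p=p,rot=s["tcp_rot"],sg=sg)
E
```

```text
[0.54930728 0.20165739 0.13448933] [-3.13954423e+00 -2.25765061e-04 -2.69828538e-01] [-0.02573712 -0.06790648 -0.49707885] 0.010710564354287572
far [0.34752479 0.29430636 0.126     ]
1 [-0.00189113  0.00047662  0.02183851]
-1 [-0.00021954  0.00010731 -0.02192405]
row tool shift cm [-2.81282214e-02 -7.53108534e-16 -5.47627669e-01] turn [4.33692163e-19 2.50000000e-02 8.17374198e-17]
row tool shift cm [-2.81282214e-02 -2.92069596e-15 -5.47627669e-01] turn [ 1.73476865e-18  2.50000000e-02 -2.92877739e-17]
goal [0.53113285 0.20651246 0.21517613] [-3.13938668 -0.38022493 -0.27064678]
```

Gripped: the opening is 10.7 mm on the 12 mm tab. Now I'll peel, pivoting about the far corner in small steps with checks.

carry_out:
  rows: "0 0 -0.2 0 0.01 0 0;0 0 -0.5 0 0.025 0 0;0 0 -0.5 0 0.025 0 0;0 0 -0.5 0 0.025 0 0;0 0 0 0 0 0 0"

```text
time_s: 6.7
position: [0.5482, 0.2018, 0.1529]
tcp_rot: [-3.14, -0.092, -0.27]
ft_force: [-1.0, 0.3, 0.6]
opening: 0.0109
```

```bash
cat >> h.py <<'E'
def farnow():
    d=np.load("pivot.npz"); s=status.observe()
    A0=R.from_euler("xyz",d["rot"]);A=R.from_euler("xyz",s["tcp_rot"])
    r=A*A0.inv(); th=r.as_rotvec()
    print("turn",th.round(3),"tot",np.linalg.norm(th).round(3),"far shift mm",((s["position"]+r.apply(d["far"]-d["p"])-d["far"])*1000).round(1),"pos",s["position"].round(4),"ft",s["ft_force"].round(1),"mom",s["moment"].round(2),"open",s["opening"].round(4))
E
python3 -c "
from h import *
farnow()"
```

```text
Traceback (most recent call last):
  File "h.py", line 18, in farnow
    print("turn",th.round(3),"tot",np.linalg.norm(th).round(3),"far shift mm",((s["position"]+r.apply(d["far"]-d["p"])-d["far"])*1000).round(1),"pos",s["position"].round(4),"ft",s["ft_force"].round(1),"mom",s["moment"].round(2),"open",s["opening"].round(4))
                                                                                                                                                                                                                                           ^^^^^^^^^^^^^^^^^^
AttributeError: 'float' object has no attribute 'round'
```

```bash
sed -i 's/s\["opening"\].round(4)/round(s["opening"],4)/' h.py
python3 - <<'E'
from h import *
farnow()
c=capture("scene"); save("s2.png",c["pixels"][200:340,350:510],4)
farnow()
E
```

```text
turn [-0.025 -0.088 -0.001] tot 0.091 far shift mm [ 0.6 -0.2 -1.5] pos [0.5482 0.2018 0.1529] ft [-1.   0.3  0.6] mom [0.02 0.35 0.13] open 0.0109
turn [-0.024 -0.087 -0.001] tot 0.09 far shift mm [ 0.6 -0.2 -1.6] pos [0.5482 0.2018 0.1526] ft [-0.5  0.   1.4] mom [0.12 0.34 0.06] open 0.011
```

View pics/s2.png

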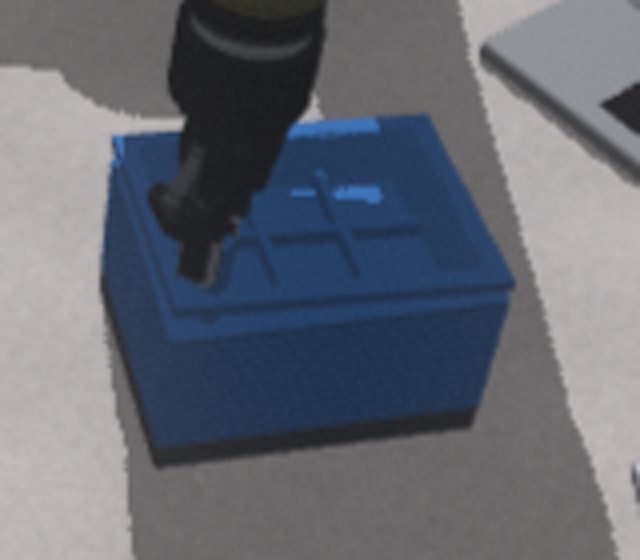

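The picture shows the tab corner raised, at about (200,285) in the crop, with the far edge still seated and the stack unmoved. The wrist force is small. Continuing.

carry_out:
  rows: "0 0 -0.6 0 0.025 0 0;0 0 -0.6 0 0.025 0 0;0 0 -0.6 0 0.025 0 0;0 0 -0.6 0 0.025 0 0;0 0 0 0 0 0 0"

```text
time_s: 7.25
position: [0.5453, 0.2027, 0.179]
tcp_rot: [-3.139, -0.201, -0.271]
ft_force: [-0.4, 0.1, -1.4]
opening: 0.0105
```

```bash
python3 -c "
from h import *
farnow()"
```

```text
turn [-0.053 -0.194 -0.001] tot 0.201 far shift mm [ 1.9 -0.5  0.9] pos [0.5453 0.2027 0.179 ] ft [-0.4  0.1 -1.4] mom [0.01 0.07 0.  ] open 0.0105
```

carry_out:
  rows: "-0.1 0 -0.5 0 0.025 0 0;-0.1 0 -0.5 0 0.025 0 0;-0.05 0 -0.5 0 0.025 0 0;-0.05 0 -0.5 0 0.025 0 0;-0.05 0 -0.5 0 0.025 0 0;0 0 0 0 0 0 0"

```text
time_s: 7.85
position: [0.5351, 0.2055, 0.2049]
tcp_rot: [-3.138, -0.338, -0.271]
ft_force: [1.2, 0.2, 0.1]
opening: 0.0104
```

```bash
python3 -c "
from h import *
farnow()"
```

```text
turn [-0.089 -0.326 -0.001] tot 0.338 far shift mm [ 0.6  0.  -1.8] pos [0.5351 0.2055 0.2049] ft [1.2 0.2 0.1] mom [ 0.03  0.06 -0.04] open 0.0104
```

carry_out:
  rows: "-0.05 0 -0.5 0 0.022 0 0;-0.05 0 -0.5 0 0.022 0 0;0 0 0 0 0 0 0;0 0 0 0 0 0 0"

```text
time_s: 8.25
position: [0.5304, 0.2068, 0.2146]
tcp_rot: [-3.138, -0.386, -0.271]
ft_force: [0.2, -0.3, -0.9]
opening: 0.0107
```

```bash
python3 - <<'E'
from h import *
farnow(); c=capture("scene"); save("s3.png",c["pixels"][170:340,340:530],4); farnow()
E
```

```text
turn [-0.102 -0.372 -0.001] tot 0.386 far shift mm [-0.2  0.2 -1.6] pos [0.5304 0.2068 0.2146] ft [ 0.2 -0.3 -0.9] mom [0.06 0.14 0.01] open 0.0107
turn [-0.102 -0.372 -0.001] tot 0.386 far shift mm [-0.1  0.2 -1.6] pos [0.5305 0.2068 0.2146] ft [ 0.3 -0.9  0.7] mom [0.04 0.19 0.02] open 0.011
```

View pics/s3.png

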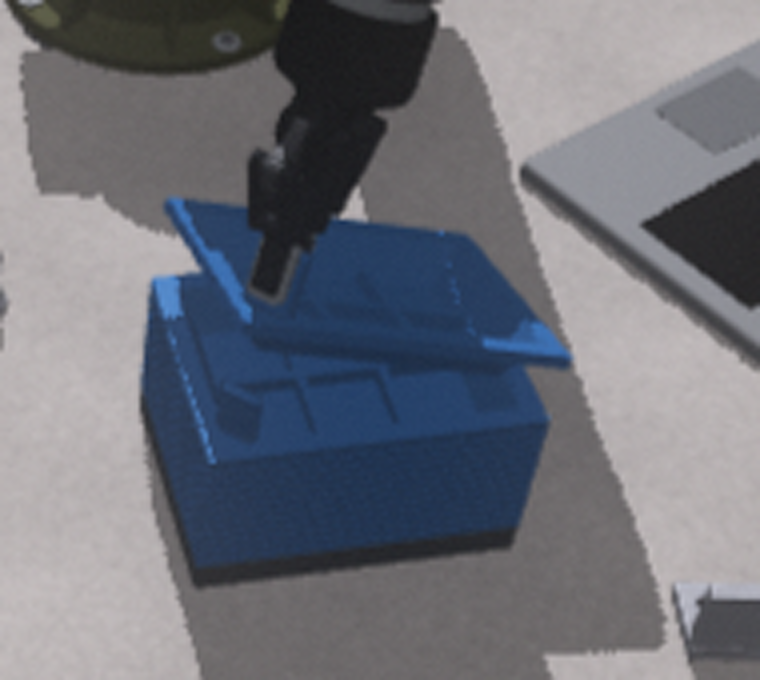

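The tray is tipped 0.386 rad, clear along the near and side edges, and the far corner still sits in the stack. The stack has not moved. Now I'll lift straight up, keeping the tilt.

carry_out:
  rows: "0.2 0 -0.5 0 0 0 0;0.4 0 -0.9 0 0 0 0;0.4 0 -0.9 0 0 0 0;0.4 0 -0.9 0 0 0 0;0.6 0 -1.4 0 0 0 0;0.7 0 -1.8 0 0 0 0;0.7 0 -1.8 0 0 0 0;0.7 0 -1.8 0 0 0 0;0 0 0 0 0 0 0"

```text
time_s: 9.2
position: [0.5311, 0.2059, 0.3321]
tcp_rot: [-3.137, -0.386, -0.272]
ft_force: [0.8, -0.5, -0.9]
opening: 0.0107
```

```bash
python3 - <<'E'
from h import *
farnow(); c=capture("scene"); save("s4.png",c["pixels"][70:340,340:600],2.2)
E
```

```text
turn [-0.101 -0.373 -0.002] tot 0.386 far shift mm [  0.6  -0.5 115.8] pos [0.5311 0.2059 0.3321] ft [ 0.8 -0.5 -0.9] mom [ 0.05  0.17 -0.05] open 0.0107
```

View pics/s4.png

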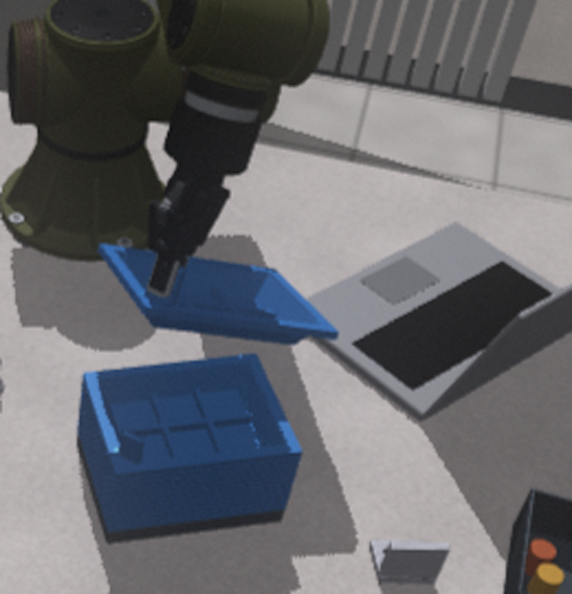

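The tray is off, held tilted at about (215,290) in the crop, and the stack stands below it. Now I'll level it.

carry_out:
  rows: "0 0 0 0 -0.03 0 0;0 0 0 0 -0.06 0 0;0 0 0 0 -0.06 0 0;0 0 0 0 -0.06 0 0;0 0 0 0 -0.06 0 0;0 0 0 0 -0.06 0 0;0 0 0 0 -0.04 0 0;0 0 0 0 -0.01 0 0;0 0 0 0 0 0 0"

```text
time_s: 10.15
position: [0.5295, 0.2054, 0.3211]
tcp_rot: [3.141, 0.033, -0.268]
ft_force: [0.4, -0.1, -0.5]
opening: 0.0106
```

```bash
python3 - <<'E'
from h import *
farnow(); delta([.636,-.269,.31],[np.pi,0,-.27]); print(status.observe()["joint_pos"])
E
```

```text
turn [0.006 0.033 0.002] tot 0.033 far shift mm [-20.2   3.3 193.7] pos [0.5295 0.2054 0.3211] ft [ 0.4 -0.1 -0.5] mom [-0.03 -0.12  0.01] open 0.0106
shift cm [22.85 42.93  0.4 ] turn [0.001 0.033 0.002] ft [ 0.4 -0.1 -0.5] pos [0.5295 0.2054 0.3211] [ 3.141  0.033 -0.268]
[0.29827192 0.3065977  1.30674563 0.01672865 1.55657711 0.56559685]
```

carry_out:
  rows: "0.4 0.7 0 0 0.015 0 0;0.8 1.4 0 0 0.015 0 0;1.2 2.2 0 0 0 0 0;1.3 2.5 0 0 0 0 0;1.3 2.5 0 0 0 0 0;1.3 2.5 0 0 0 0 0;1.3 2.5 0 0 0 0 0;1.3 2.5 0 0 0 0 0;1.3 2.5 0 0 0 0 0;1.3 2.5 0 0 0 0 0;1.3 2.5 0 0 0 0 0;1.3 2.5 0 0 0 0 0;1.3 2.5 0 0 0 0 0;1.3 2.5 0 0 0 0 0;1.3 2.5 0 0 0 0 0;1.2 2.2 0 0 0 0 0;0.8 1.4 0 0 0 0 0;0.4 0.7 0 0 0 0 0;0 0 0 0 0 0 0;0 0 0 0 0 0 0"

```text
time_s: 12.15
position: [0.6204, -0.2554, 0.328]
tcp_rot: [3.13, -0.025, -0.268]
ft_force: [0.1, 0.5, -1.0]
opening: 0.0109
```

```bash
python3 - <<'E'
from h import *
delta([.636,-.269,.31],[np.pi,0,-.27]); print(status.observe()["opening"])
E
```

```text
shift cm [1.82 0.88 1.86] turn [ 0.012 -0.025  0.002] ft [ 0.1  0.5 -1. ] pos [ 0.6204 -0.2554  0.328 ] [ 3.13  -0.025 -0.268]
0.010887437192105576
```

carry_out:
  rows: "0.5 0.2 0.7 0.004 -0.008 0.001 0;0.6 0.3 0.8 0.004 -0.008 0.001 0;0.6 0.3 0.8 0.004 -0.008 0 0;0 0 0.5 0 0 0 0;0 0 0 0 0 0 0;0 0 0 0 0 0 0;0 0 0 0 0 0 0;0 0 0 0 0 0 0"

```text
time_s: 12.95
position: [0.6365, -0.2663, 0.2977]
tcp_rot: [-3.14, 0.002, -0.267]
ft_force: [-0.7, -0.2, -0.8]
opening: 0.0108
```

```bash
python3 - <<'E'
from h import *
delta([.636,-.269,.30],[np.pi,0,-.27])
for n in("top","scene"):
    c=capture(n); save(n+"5.png",c["pixels"]); w=world(c); px=c["pixels"].astype(int)
    m=(px[...,2]>px[...,0]+40)&np.isfinite(w[...,2])
    t=m&(w[...,2]>.2)&(w[...,0]>.3)&(w[...,2]<.4)&(w[...,1]<0)
    P=w[t]; print(n,len(P),np.percentile(P[:,2],[2,50,98]))
    rim=P[P[:,2]>.285]; 
    print("tray rect",cv2.minAreaRect((P[:,:2]*1000).astype(np.float32)),len(rim))
    s=m&(w[...,2]>.1)&(w[...,2]<.127)&(w[...,1]>.08)&(w[...,0]>.3)
    st=w[s&(w[...,2]>.112)]; print("stack",cv2.minAreaRect((st[:,:2]*1000).astype(np.float32)),np.median(st[:,2]))
E
```

```text
shift cm [ 0.02  0.27 -0.23] turn [-0.002  0.002  0.003] ft [-0.7 -0.2 -0.8] pos [ 0.6365 -0.2663  0.2977] [-3.14e+00  2.00e-03 -2.67e-01]
top 1985 [0.25759261 0.27511988 0.29146985]
tray rect ((562.6422119140625, -191.32228088378906), (98.25755310058594, 156.0198974609375), 29.807775497436523) 765
stack ((463.5970458984375, 244.4708709716797), (150.53762817382812, 200.99667358398438), 29.474960327148438) 0.11716904632298353
scene 3310 [0.25832007 0.2716298  0.30263295]
tray rect ((549.5706176757812, -224.1317901611328), (159.09808349609375, 199.1940460205078), 28.84918975830078) 1098
stack ((462.66326904296875, 244.0902557373047), (156.96337890625, 203.00888061523438), 29.278169631958008) 0.1170558701890062
```

View pics/top5.png

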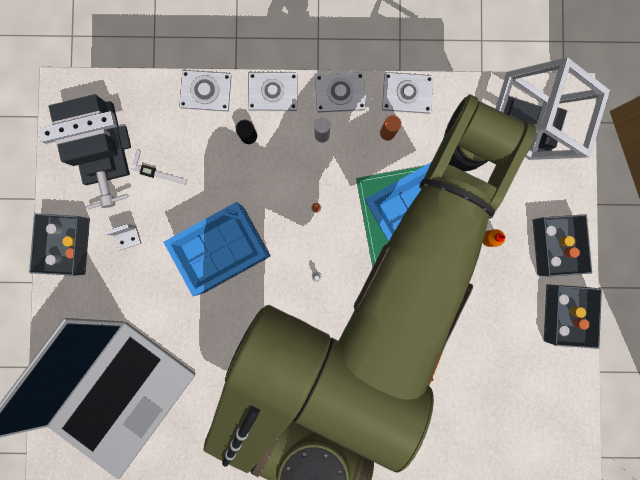

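View pics/scene5.png

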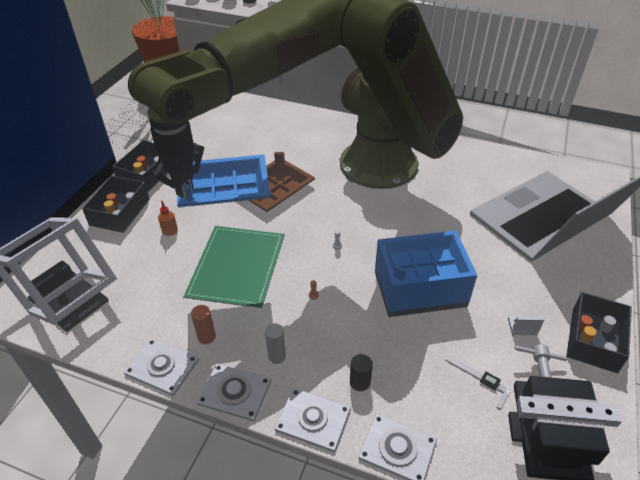

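The pictures show the tray centred over the mat: scene-view centre measured (0.5496,-0.224), mat centre (0.549,-0.226). The stack is unmoved at (0.4636, 0.2445), and the other things sit at the same pixels as before. Last, I'll check level, stillness and the other items.

carry_out:
  rows: "0 0 0 0 0 0 0;0 0 0 0 0 0 0;0 0 0 0 0 0 0"

```text
time_s: 13.35
position: [0.6365, -0.2663, 0.2984]
tcp_rot: [-3.14, 0.001, -0.267]
ft_force: [-1.1, 0.5, -0.5]
opening: 0.011
```

```bash
python3 - <<'E'
from h import *
s=status.observe(); print(s["position"],s["tcp_rot"],s["opening"],abs(s["dq"]).max())
c=capture("scene"); w=world(c); px=c["pixels"].astype(int)
P=w[(px[...,2]>px[...,0]+40)&np.isfinite(w[...,2])&(w[...,2]>.2)&(w[...,2]<.4)&(w[...,1]<0)&(w[...,0]>.3)]
mid=np.array([.5495,-.225]); x=np.array([.492,-.871]); y=np.array([.871,.492])
uv=(P[:,:2]-mid)@np.c_[x,y]
rim=(np.abs(uv[:,0])<.1)&(np.abs(uv[:,1])<.075)&((np.abs(uv[:,0])>.09)|(np.abs(uv[:,1])>.066))&(P[:,2]>.28)&(P[:,2]<.3)
a=np.linalg.lstsq(np.c_[P[rim][:,:2]-mid,np.ones(rim.sum())],P[rim][:,2],rcond=None)[0]; print("rim slope/height",a,rim.sum())
b=np.load("scene0.npz")["pixels"]; b2=np.load("top0.npz")["pixels"]
for n in("round_copper","round_steel","round_black","pawn_copper","pawn_alu","oil_bottle","angle_block"):
    d=look_for("scene",n); print(n,[np.round(np.array(e["rect"])*[640,480,640,480]).astype(int).tolist() for e in d[:1]])
E
```

```text
[ 0.63646291 -0.26631533  0.29836729] [-3.14013131e+00  6.14972556e-04 -2.67344767e-01] 0.011021967498573784 0.0024898973283470514
rim slope/height [ 2.66667850e-04 -3.75087625e-03  2.89401921e-01] 581
round_copper [[190, 305, 215, 344]]
round_steel [[262, 320, 284, 365]]
round_black [[348, 354, 375, 391]]
pawn_copper [[310, 282, 317, 302]]
pawn_alu [[334, 230, 343, 250]]
oil_bottle [[161, 203, 177, 234]]
angle_block [[512, 315, 542, 335]]
```

The rim is level (slope under 0.004) with its top at z 0.289, the arm is still, and everything else is in place. Handing in.

```bash
python3 -c "
from h import *
print(workorder.close_job())"
```

```text
the job is handed in; nothing more can be done
None
```

The top blue tray is off the stack and held by its tab, open side up, above the middle of the green mat. I handed the job in at about 13.5 s. I gripped the tab at 80 N and tipped the tray 0.386 rad about its opposite corner, which was still in the stack. Then I lifted it straight up, levelled it and carried it across.

The last checks before handing in showed:
- **Tray position:** the measured centre is (0.5496, -0.224), about 2 mm from the mat centre at (0.549, -0.226). The arm reading was also about 3 mm off its target in y, and I left that uncorrected. The underside is about 0.26 m above the table.
- **Level and still:** the rim slope is below 0.004. The arm was still, and the jaws stayed closed on the tab at 11 mm.
- **Stack:** its position matches the start to within about 1 mm.
- **Other items:** all seven listed items were found where they started, judged by eye against the first picture. They stood upright.

In the top view the arm hid half the tray, so its rectangle there was only partial. I relied on the scene camera for the tray's centre and level instead. No other check failed or disagreed.

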